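# Fold the flip stops flat along the stop rail

## Robot

A 6-joint arm with a two-finger parallel gripper is mounted at the origin on a cart in front of the work surface, level with it; the furniture and walls round the work are solid. World frame = base frame: x ahead of the robot, y to its left, z up, the work surface at z = 0. Lengths are in mm, angles in rad, forces in N, time in s.
With the tool pointing down it reaches from about 325 to 925 mm from the base axis. Payload 3.1 kg.
Tool frame: the origin (TCP) lies on the centre line of the jaws, within the pads' length; the fingertips stand 8 mm ahead of it and the grasp point (between the pads) lies 11 mm behind it; z points along the fingers, y is the line along which they close (so a half turn about z gives the same grasp; the last joint's range is limited). The gripper opens to 85 mm and grips with 20 to 120 N. Pads are 22 mm wide; open, the fingers measure 114 mm over their backs; the gripper's body (76 mm by 85 mm) begins 54 mm behind the grasp point. The pads swing forward as they close: fully open they stand 13 mm farther back than shut.
Start: joints at [-1.305, 0.217, 1.613, -0, 1.311, -0.112], TCP at [230.569, -580.928, 239.3] pointing down, gripper open.
Joint ranges: [-2.75, 2.75], [-0.78, 2.1], [0.31, 2.55], [-1.13, 4.27], [0.13, 2.63], [-2.58, 2.58]. Speed limits (rad/s): [2.79, 2.79, 3.14, 3.14, 3.14, 3.14].

## Interface

Orientations are given as a unit quaternion [w, x, y, z].
In Python, from plant import env gives the robot as it stands.
- The arm moves only by the tool step_arm, never from a script. Its argument "moves" is a list of rows, each a list of 3 entries, a list of its own where there are three numbers: the shift along the tool's x, y, z as a fraction of full scale, then the turn about the tool's z as a fraction of full scale, then the closure, from -1 (fully open) to 1 (shut). A call has 1 to 5 rows; each row shifts and turns the commanded pose from where the row before left it, along the tool's axes as they then stand; what a row does not reach is not made up. Full scale, the value 1, is 750 mm for a shift and pi/2 rad for a turn. A row lasts 1/12 s, in which the tool goes at most 41.7 mm and 7.16 degrees, less where a joint would pass 70% of its speed; a pose out of reach is approached as far as the arm can. A call with a number of a shift or a turn outside -1 to 1 is refused whole. A call with a gripper value outside its range is refused whole. The fingers move at their own pace and stop on an object; "newtons" is the grip in N (left out, the last holds). Time passes only in rows, so rows that do not move let the fingers close. It gives the time, the measured TCP pose, the force, the opening and the grip force at its end, in the units of the state.
- env.sense(): the state, without advancing time (a new reading comes with each control period).
- env.read_camera(name): name is "scene" or "top" or "wrist"; returns a dict with "image" (400x640x3 uint8, red, green, blue), "fx", "fy", "cx", "cy" (pixels), "xyz" and "attitude" of the camera in the world. Camera axes: x right, y down, z forward; pixel columns grow to the right and rows downward; lengths in mm; the calibration is good to about 2 mm. The wrist camera is an equidistant fisheye: a pixel r from the principal point sees the ray r / f radians off the axis. A picture is of the moment at which its call begins. There is no depth.
- env.hand_in(): hands the job in; it is judged then, once.
Trained networks look in the newest picture that a camera, given by its name, has taken for a name from the list of things; names that differ only in an ending like _2 or _b are one class to them, and where a whole thing is asked for, a point or a joint stands for the part that bears it (a point fixed in the world has none). Each returns a list of dicts, best first, with "confidence" (0 to 1); they miss things now and then, are a little off and sometimes report something else, mostly with a low value. They report only what shows in the picture. A call takes as long as a camera call.
- env.boxes_of(camera, thing): "extent" ([left, top, right, bottom] in pixels, round what is visible of it).
- env.silhouettes(camera, thing): "mask" (400x640 bool, what is visible of it) and "extent" ([left, top, right, bottom] in pixels, round what is visible of it).
The state is a dict: "clock": time; "joints": joint angles; "dq": joint speeds; "tau": joint torques, N m; "eef_pos": TCP position; "tcp_rot": TCP orientation; "contact_force": force on the tool from outside, world axes, zero at the start; "torque": the same for the moment, N m; "opening": finger opening in mm; "gripper_force": force on a finger pad.
Only numpy, scipy, OpenCV 4.12 (cv2) and the standard library are available. Lean on these libraries where they do the work, as an engineer would, in place of code of your own. Each camera call takes 0.05 s, during which the arm holds its last target. There are 200 camera calls.

## Task

The next panel has to slide across the stop rail, so its four flip stops must go down. With your fingertips, and without pinching anything, run lightly along the top of the rail from the end with the black knob to the plain end, folding the stops over one after another until every one lies flat in its channel. Do not lean hard on the rail, and leave the small things beside it where they are.

Things in the scene. Friction and masses are not known exactly. Their poses are not given: they have to be found in the camera images.
- stop_rail: aluminium channel rail, 280 x 36 mm, fixed to the table on a 3 mm rubber strip that gives 1 mm per 10 N, 2.5 mm at most; top face 20 mm above the table; black star knob (32 mm across, 42 mm high) at one end, low screw (1 mm proud) at the other. Origin on the table under the rail's centre line; x runs along the rail away from the knob (rail from x = -150 to +130 mm, knob centre at -135), y across, z up. Pins of the stops at x = -66, -18, +30, +78
- pin1 (a point): middle of the hinge pin of the stop nearest the knob, 3.5 mm below the rail's top. Stops are alike: dark steel plates 22 mm wide across the rail, 7 mm thick, 22 mm long from the pin; upright, the tip stands 38 mm above the table. A stop folds only away from the knob (rail +x), into its pocket, its upper face then flush with the rail's top; pushed the other way it meets a solid limit
- stop1 (a joint): angle of the stop nearest the knob: 0 upright, 1.57 folded flat; starts between 0 and 0.25. All four hinges are stiff (about 0.015 N m) and stay at the angle they are left at, so a stop must be pressed down all the way
- pin2 (a point): middle of the hinge pin of the second stop from the knob; 48 mm beyond the pin before it
- stop2 (a joint): angle of the second stop from the knob: 0 upright, 1.57 folded flat; starts between 0 and 0.25
- pin3 (a point): middle of the hinge pin of the third stop from the knob; 48 mm beyond the pin before it
- stop3 (a joint): angle of the third stop from the knob: 0 upright, 1.57 folded flat; starts between 0 and 0.25
- pin4 (a point): middle of the hinge pin of the fourth stop, nearest the plain end; 48 mm beyond the pin before it
- stop4 (a joint): angle of the fourth stop, nearest the plain end: 0 upright, 1.57 folded flat; starts between 0 and 0.25
- crayon: loose blue crayon, 82 x 10 x 11 mm, lying on the +y side of the rail; origin centre of underside, long axis y. To be left alone
- nail_box: loose small flat box with a clear lid, 30 x 64 x 18 mm, on the -y side of the rail; origin centre of underside, long axis y. To be left alone
- feed_wheel: loose black wheel lying flat, 45 mm across, 24 mm high, on the -y side of the rail near its plain end; origin centre of underside. To be left alone
- tape_measure: loose yellow tape measure standing, 36 x 75 x 60 mm high, on the +y side of the rail; origin centre of underside, long axis y. To be left alone

How it is judged (in metres and radians):
On the way, in this order (a step that is already met when the one before it is completed fails the run):
1. the stop nearest the knob is folded flat (value of joint stop1 above 1.37 rad).
2. then the second (value of joint stop2 above 1.37 rad).
3. then the third (value of joint stop3 above 1.37 rad).
4. then the fourth, at the plain end (value of joint stop4 above 1.37 rad).
At the end, for the whole second after the job is handed in: all four stops lie flat in the channel (within 0.2 rad of fully folded, i.e. tips within about 4 mm of flush), and the four loose things beside the rail are within 20 mm of where they stood (value of joint each of stop1, stop2, stop3, stop4 above 1.37 rad and distance of each of crayon, nail_box, feed_wheel, tape_measure from where it was at the start of the episode below 0.02 m); the robot touches nothing.
It fails at once if the rail or a stop is pressed or pushed with more than 40 N (contact force between any of the fingers, the arm and stop_rail above 40 N).
It fails at once if a loose thing beside the rail is shoved, lifted or carried off (more than 20 mm) (distance of any of crayon, nail_box, feed_wheel, tape_measure from where it was at the start of the episode above 0.02 m).
It also fails if it takes over 38 s, if anything falls off the work surface, if the arm or the gripper's body presses on something with over 40 N, if the wrist force passes 120 N, or if a joint passes its speed limit or range.

## Working session

There is one attempt and no reset: what is moved stays moved. The work goes in short steps, Python scripts to look and compute and a tool call to move; the robot and the scene stay as the last step left them, time stands still between calls to the robot, and variables do not carry over. Pictures are saved under pics/ and viewed, at most 10 in all, crops included, and the job is handed in when it is done.

Besides the shell and the picture viewer there is one more tool, called after ">>>" as name([rows], argument=value, ...), one row to a line, values as JSON. step_arm: Moves the arm, as the interface text tells. Shift numbers are shares of 750 mm and turn numbers shares of pi/2 rad, none past 1 either way. Its arguments: {"type":"object","properties":{"moves":{"type":"array","items":{"type":"array"}},"newtons":{"type":"number"}},"required":["moves"]}

```bash
mkdir -p pics; python3 - <<'E'
from plant import env
import cv2,numpy as np
s=env.sense();print(s)
for n in("scene","top"):
    c=env.read_camera(n);cv2.imwrite(f"pics/{n}0.png",c["image"][:,:,::-1])
    print(n,{k:v for k,v in c.items() if k!="image"})
    for t in("stop_rail","crayon","nail_box","feed_wheel","tape_measure","stop1"):
        print(t,[(np.round(b["extent"]),round(b["confidence"],2)) for b in env.boxes_of(n,t)][:4])
E
```

```text
{'clock': 0.0, 'joints': array([-1.30521007e+00,  2.17773293e-01,  1.61495008e+00,  1.87573919e-05,
        1.31133201e+00, -1.12222103e-01]), 'dq': array([-0.00108735, -0.00290515,  0.00026167, -0.00070271,  0.00104525,
       -0.00112847]), 'tau': array([-7.84583190e-04, -3.96852672e+01, -3.03851116e+01, -2.44782022e-04,
        9.88584536e-03, -5.30505176e-06]), 'eef_pos': array([ 230.3501428 , -580.12535534,  237.948081  ]), 'tcp_rot': array([-1.22844232e-03,  9.82210310e-01,  1.87780166e-01, -8.52960741e-05]), 'contact_force': array([-0.52355613,  0.26242518, -0.84843628]), 'torque': array([-0.04165495,  0.01416957, -0.00512372]), 'gripper_force': 0.0, 'opening': 85.04237582542898}
scene {'fx': 403.3133991961441, 'fy': 403.3133991961441, 'cx': 315.0267660668478, 'cy': 198.88155186442276, 'xyz': array([ 213.39211937, -497.81589062,  446.81143086]), 'attitude': array([-0.48769349,  0.8288092 , -0.23691949,  0.13820101])}
stop_rail [(array([229., 208., 370., 265.]), 0.71)]
crayon [(array([288., 209., 292., 229.]), 0.59)]
nail_box [(array([310., 245., 331., 273.]), 0.71)]
feed_wheel
[... 196 characters left out ...]
 511.45358545575135, 'fy': 511.45358545575135, 'cx': 321.20695318323567, 'cy': 196.65930145500337, 'xyz': array([451.41425335, 136.88430852, 888.65669636]), 'attitude': array([-0.05715208,  0.70729772, -0.70080495,  0.07304797])}
stop_rail [(array([337., 165., 369., 327.]), 0.79)]
crayon [(array([297., 232., 340., 255.]), 0.8), (array([333., 163., 373., 328.]), 0.65)]
nail_box [(array([378., 232., 415., 269.]), 0.79)]
feed_wheel [(array([387., 176., 412., 207.]), 0.85), (array([335., 166., 372., 328.]), 0.58), (array([344., 276., 361., 278.]), 0.39)]
tape_measure [(array([286., 168., 331., 203.]), 0.59)]
stop1 [(array([351., 189., 368., 196.]), 0.64), (array([348., 244., 359., 252.]), 0.48)]
```

View pics/top0.png

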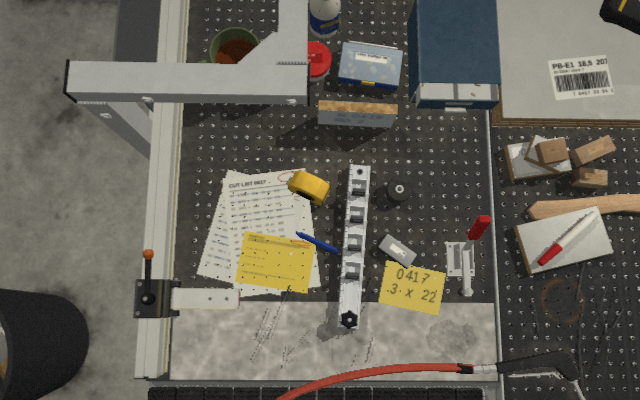

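View pics/scene0.png

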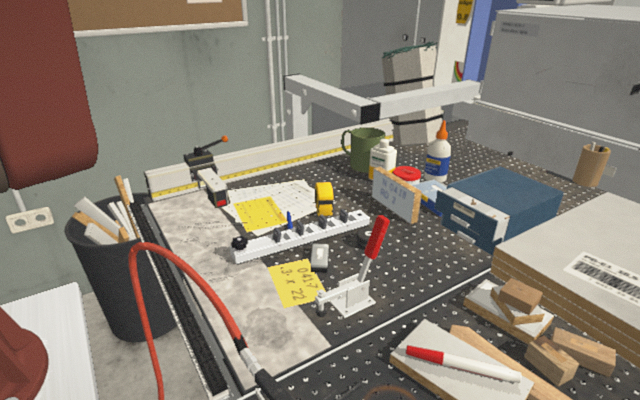

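The top view shows the rail running nearly vertically in the image: knob at about (348,319), plain end at (360,168), and stops at about x=350-360 and y=188-275. The scene view confirms four upright stops, with the knob at the near left end. The toggle clamp and the gantry are well away from the rail.

```bash
cat > h.py <<'E'
import numpy as np,cv2
from scipy.spatial.transform import Rotation as R
def rot(q): return R.from_quat([q[1],q[2],q[3],q[0]])
def ground(c,uv,z):
    d=rot(c["attitude"]).apply([(uv[0]-c["cx"])/c["fx"],(uv[1]-c["cy"])/c["fy"],1.])
    return np.array(c["xyz"])+d*(z-c["xyz"][2])/d[2]
def proj(c,p):
    q=rot(c["attitude"]).inv().apply(np.atleast_2d(p)-c["xyz"])
    return np.c_[c["cx"]+c["fx"]*q[:,0]/q[:,2],c["cy"]+c["fy"]*q[:,1]/q[:,2]]
E
python3 - <<'E'
from plant import env
from h import *
c=env.read_camera("top")
m=env.silhouettes("top","stop_rail")[0]
M=m["mask"].astype(np.uint8);print(m["confidence"],m["extent"],cv2.minAreaRect(cv2.findNonZero(M)))
k=ground(c,(348.5,319.5),42);s=ground(c,(360,171),21);print("knob",k,"screw",s,np.linalg.norm(k-s))
im=c["image"][155:335,275:425]
cv2.imwrite("pics/crop.png",cv2.resize(im,None,fx=3.3,fy=3.3,interpolation=cv2.INTER_CUBIC)[:,:,::-1])
E
```

```text
0.94 [337.4, 163.2, 370.3, 328.3] ((354.0469055175781, 246.16375732421875), (22.528026580810547, 163.95619201660156), 4.5739216804504395)
knob [408.25255     72.83916838  42.        ] screw [659.696221    50.46026427  21.        ] 253.30956364977365
```

View pics/crop.png

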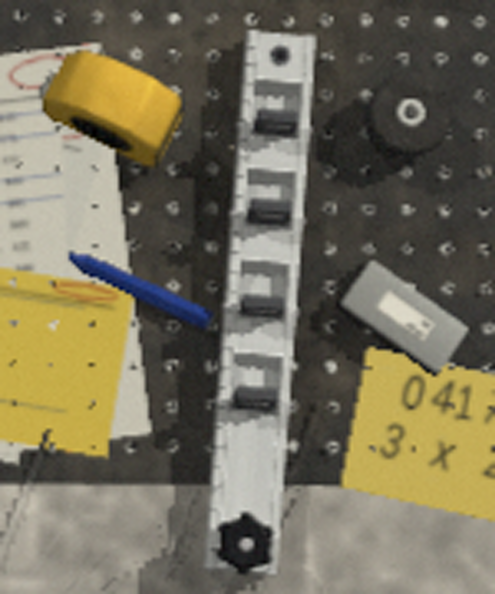

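```bash
cat >> h.py <<'E'
def rel(s,target,yaw):
    """tool-frame shift to target and turn (fractions) for yaw of tool x"""
    r=rot(s["tcp_rot"]);d=r.inv().apply(np.array(target)-s["eef_pos"])
    x=r.apply([1,0,0]);a=np.arctan2(x[1],x[0]);t=-(yaw-a)
    return d/750,(t+np.pi)%(2*np.pi)-np.pi
E
python3 - <<'E'
from plant import env
from h import *
from scipy.optimize import least_squares
c=env.read_camera("top")
g=lambda u,v:(275+u/3.3,155+v/3.3)
obs=np.array([g(247,30),g(316,37),g(246,543),g(281,55)]);obs=np.vstack([obs,g(206,565),g(272,573)])
P=np.array([[130,18,20],[130,-18,20],[-135,0,42],[115,0,21],[-150,18,20],[-150,-18,20]],float)
def W(p):return R.from_euler("z",p[2]).apply(P)+[p[0],p[1],0]
f=least_squares(lambda p:(proj(c,W(p))-obs)[[0,1,2,4,5]].ravel(),[530,62,-.09],x_scale=[100,100,.1])
p=f.x;print(p,f.fun.round(1))
T=lambda q:R.from_euler("z",p[2]).apply(q)+[p[0],p[1],0]
# predicted stop tips vs seen
print(proj(c,T([[x,0,38] for x in(-66,-18,30,78)])).round(1),[g(*q) for q in[(255,392),(262,297),(268,208),(276,118)]])
for q in[(-94,0,100),(-94,0,35),(110,0,35)]: print(q,T([q]))
s=env.sense();print(s["clock"],rel(s,T([[-94,0,100]])[0],p[2]))
E
```

```text
[ 5.42596998e+02  6.03824473e+01 -8.35745542e-02] [ 0.4 -0.8 -0.1 -1.  -0.3  0.1 -0.8  1.   0.9  0.6]
[[352.4 276.6]
 [354.7 247.6]
 [356.9 219.1]
 [359.1 191.2]] [(352.27272727272725, 273.7878787878788), (354.3939393939394, 245.0), (356.21212121212125, 218.03030303030303), (358.6363636363636, 190.75757575757575)]
(-94, 0, 100) [[448.92508774  68.22931329 100.        ]]
(-94, 0, 35) [[448.92508774  68.22931329  35.        ]]
(110, 0, 35) [[652.2130623   51.19994458  35.        ]]
0.85 (array([ 0.58985266, -0.69716418,  0.18574044]), np.float64(0.4613590917886796))
```

>>> step_arm([
  [[0.0295,-0.0349,0],0,1],
  [[0.0295,-0.0349,0],0,1],
  [[0.0295,-0.0349,0],0,1],
  [[0.0295,-0.0349,0],0,1],
  [[0.0295,-0.0349,0],0,1],
], newtons=20)

```text
clock: 1.27
eef_pos: [285.3, -417.0, 239.3]
tcp_rot: [0.0, 0.982, 0.187, 0.0]
contact_force: [-0.6, 0.4, -0.2]
opening: 25.6
gripper_force: 0.0
```

>>> step_arm([
  [[0.0295,-0.0349,0],0,1],
  [[0.0295,-0.0349,0],0,1],
  [[0.0295,-0.0349,0],0,1],
  [[0.0295,-0.0349,0],0,1],
  [[0.0295,-0.0349,0],0,1],
])

```text
clock: 1.68
eef_pos: [339.9, -254.5, 239.6]
tcp_rot: [0.0, 0.982, 0.188, 0.0]
contact_force: [0.2, 0.3, 0.7]
opening: 0.1
gripper_force: 0.0
```

>>> step_arm([
  [[0.0295,-0.0349,0],0,1],
  [[0.0295,-0.0349,0],0,1],
  [[0.0295,-0.0349,0],0,1],
  [[0.0295,-0.0349,0],0,1],
  [[0.0295,-0.0349,0],0,1],
])

```text
clock: 2.1
eef_pos: [394.5, -92.0, 239.7]
tcp_rot: [0.0, 0.982, 0.188, 0.001]
contact_force: [0.5, -0.0, 0.4]
opening: -0.3
gripper_force: 0.0
```

>>> step_arm([
  [[0.0295,-0.0349,0],0,1],
  [[0.0295,-0.0349,0],0,1],
  [[0.0295,-0.0349,0],0,1],
  [[0.0295,-0.0349,0],0,1],
  [[0.0295,-0.0349,0],0,1],
])

```text
clock: 2.52
eef_pos: [449.1, 70.7, 239.7]
tcp_rot: [0.0, 0.982, 0.188, 0.001]
contact_force: [0.4, 0.1, 0.5]
opening: 0.2
gripper_force: 0.0
```

>>> step_arm([
  [[0,0,0],0.0735,1],
  [[0,0,0],0.0735,1],
  [[0,0,0],0.0735,1],
  [[0,0,0],0.0735,1],
  [[0,0,0],0,1],
])

```text
clock: 2.93
eef_pos: [448.8, 69.1, 239.4]
tcp_rot: [-0.0, 0.999, -0.043, 0.0]
contact_force: [0.0, 0.4, -0.2]
opening: 0.1
gripper_force: 0.0
```

```bash
cat >> h.py <<'E'
p=[542.597,60.382,-.08357]
T=lambda q:R.from_euler("z",p[2]).apply(q)+[p[0],p[1],0]
def inrail(x): return R.from_euler("z",-p[2]).apply(np.array(x)-[p[0],p[1],0])
E
python3 - <<'E'
from plant import env
from h import *
s=env.sense();print(s["clock"],s["eef_pos"],inrail(s["eef_pos"]),s["contact_force"],s["opening"],rel(s,T([[-94,0,100]])[0],p[2]))
c=env.read_camera("wrist");cv2.imwrite("pics/w1.png",c["image"][:,:,::-1])
c=env.read_camera("scene");cv2.imwrite("pics/s1.png",c["image"][:,:,::-1])
E
```

```text
2.9333 [448.7774537   69.11640718 239.41673912] [-94.22120672   0.87254822 239.41673912] [ 0.02403021  0.35560664 -0.22774583] 0.07878509575241031 (array([0.0002506 , 0.00116763, 0.18588902]), np.float64(-0.0018219391604419322))
```

View pics/w1.png

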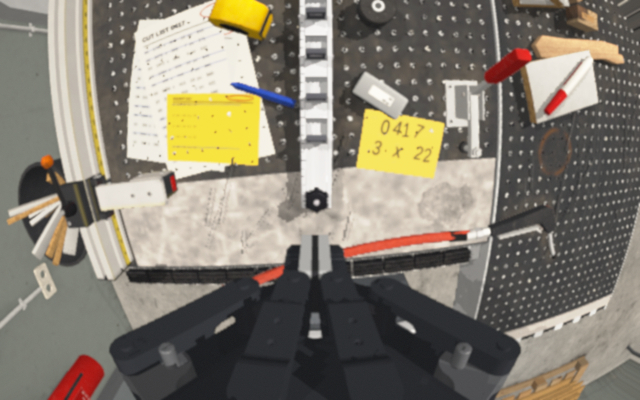

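Wrist view: the shut fingertips at (316,240) line up with the rail and the knob at (316,200), and the rail runs straight up the image.

>>> step_arm([
  [[0,0.0012,0.0517],0,1],
  [[0,0,0.0517],0,1],
  [[0,0,0.0517],0,1],
  [[0,0,0.0517],0,1],
  [[0,0,0.0517],0,1],
])

```text
clock: 3.45
eef_pos: [449.0, 67.8, 44.3]
tcp_rot: [-0.0, 0.999, -0.041, 0.001]
contact_force: [1.2, -0.6, -0.4]
opening: -0.0
gripper_force: 0.0
```

```bash
python3 - <<'E'
from plant import env
from h import *
s=env.sense();print(s["clock"],s["eef_pos"],inrail(s["eef_pos"]),s["contact_force"])
c=env.read_camera("scene");im=c["image"][150:300,180:420]
a=cv2.resize(im,None,fx=3,fy=3,interpolation=cv2.INTER_CUBIC)
cv2.imwrite("pics/s2.png",a[:,:,::-1])
E
```

```text
3.45 [449.03750685  67.82952878  44.3380917 ] [-93.85464185  -0.3881317   44.3380917 ] [ 1.18247854 -0.58290336 -0.44009598]
```

View pics/s2.png

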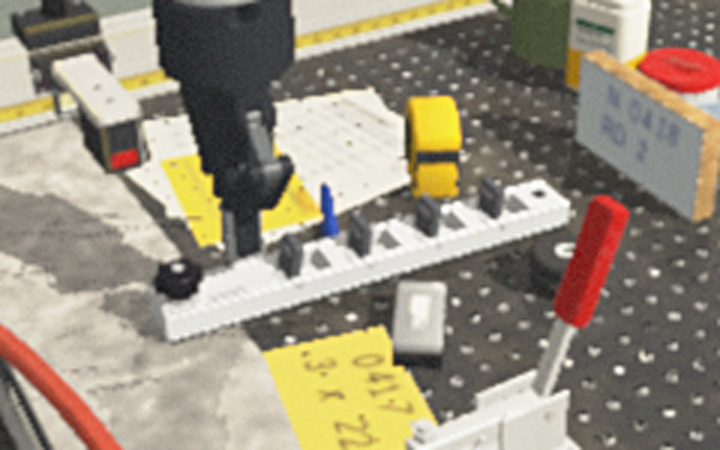

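The scene crop shows the fingers above the bare part of the rail, between the knob at (178,278) and stop 1 at (290,255). The knuckles at (270,170) clear the knob. I'll check the clearance to the tape measure.

```bash
python3 - <<'E'
from plant import env
from h import *
c=env.read_camera("top")
for uv in[(324.5,205),(329.8,185.3),(325,180)]:
  for z in(0,60): print(uv,z,inrail(ground(c,uv,z)).round())
c=env.read_camera("scene")
for uv in[(315,189),(320,215),(180+435/3,150+95/3),(180+457/3,150+100/3)]: print(inrail(ground(c,uv,60)).round(),uv)
# knuckle lower edge: point at rail x=-94,y=-y0
print([ (y,z,((proj(c,T([[-94,y,z]]))[0]-[180,150])*3).round()) for y in(-30,-45,-60) for z in(60,75,90)])
E
```

```text
(324.5, 205) 0 [55. 56.  0.]
(324.5, 205) 60 [45. 57. 60.]
(329.8, 185.3) 0 [92. 50.  0.]
(329.8, 185.3) 60 [79. 51. 60.]
(325, 180) 0 [100.  59.   0.]
(325, 180) 60 [87. 60. 60.]
[53. 73. 60.] (315, 189)
[ 14. -23.  60.] (320, 215)
[87. 94. 60.] (325.0, 181.66666666666666)
[98. 80. 60.] (332.33333333333337, 183.33333333333334)
[(-30, 60, array([258., 246.])), (-30, 75, array([257., 224.])), (-30, 90, array([255., 202.])), (-45, 60, array([268., 259.])), (-45, 75, array([266., 237.])), (-45, 90, array([265., 214.])), (-60, 60, array([278., 273.])), (-60, 75, array([276., 250.])), (-60, 90, array([275., 227.]))]
```

>>> step_arm([
  [[0,0,0.006],0,1],
  [[0,0,0.004],0,1],
  [[0,0,0.004],0,1],
  [[0,0,0.002],0,1],
  [[0,0,0],0,1],
])

```text
clock: 4.02
eef_pos: [449.8, 68.0, 34.7]
tcp_rot: [-0.0, 0.999, -0.042, 0.001]
contact_force: [0.8, 0.1, 0.3]
opening: 0.2
gripper_force: 0.0
```

>>> step_arm([
  [[0,0,0.002],0,1],
  [[0,0,0.002],0,1],
  [[0,0,0],0,1],
])

```text
clock: 4.27
eef_pos: [448.6, 68.0, 30.5]
tcp_rot: [-0.0, 0.999, -0.042, 0.0]
contact_force: [-1.1, 0.1, -0.0]
opening: -0.1
gripper_force: 0.0
```

>>> step_arm([
  [[0,0,0.0013],0,1],
  [[0,0,0],0,1],
])

```text
clock: 4.43
eef_pos: [448.5, 68.0, 29.3]
tcp_rot: [0.0, 0.999, -0.042, -0.0]
contact_force: [-0.7, -0.2, -0.6]
opening: 0.3
gripper_force: 0.0
```

>>> step_arm([
  [[0,0,0.0013],0,1],
  [[0,0,0],0,1],
])

```text
clock: 4.6
eef_pos: [448.5, 68.0, 28.3]
tcp_rot: [0.0, 0.999, -0.042, -0.0]
contact_force: [0.8, -0.1, 0.8]
opening: -0.0
gripper_force: 0.0
```

>>> step_arm([
  [[0,0,0.0008],0,1],
  [[0,0,0],0,1],
])

```text
clock: 4.77
eef_pos: [448.7, 68.0, 28.1]
tcp_rot: [0.0, 0.999, -0.042, -0.0]
contact_force: [-0.8, 0.4, 1.9]
opening: -0.0
gripper_force: 1.0
```

>>> step_arm([
  [[0,0,0.0007],0,1],
  [[0,0,0],0,1],
])

```text
clock: 4.93
eef_pos: [448.7, 68.0, 27.8]
tcp_rot: [0.0, 0.999, -0.042, -0.0]
contact_force: [-3.5, -0.0, 6.5]
opening: 0.2
gripper_force: 3.0
```

>>> step_arm([
  [[0.003,0,-0.0007],0,1],
  [[0.005,0,0],0,1],
  [[0.005,0,0],0,1],
  [[0.005,0,0],0,1],
  [[0.005,0,0],0,1],
])

```text
clock: 5.35
eef_pos: [464.4, 66.7, 27.8]
tcp_rot: [-0.0, 0.999, -0.042, -0.002]
contact_force: [-6.6, 0.2, 6.8]
opening: 0.1
gripper_force: 3.6
```

>>> step_arm([
  [[0.005,0,0],0,1],
  [[0.005,0,0],0,1],
  [[0.005,0,0],0,1],
  [[0.005,0,0],0,1],
  [[0.005,0,0],0,1],
])

```text
clock: 5.77
eef_pos: [483.2, 65.1, 27.8]
tcp_rot: [-0.0, 0.999, -0.042, -0.002]
contact_force: [-4.1, 0.3, 6.0]
opening: 0.4
gripper_force: 2.8
```

>>> step_arm([
  [[0.005,0,0],0,1],
  [[0.005,0,0],0,1],
  [[0.005,0,0],0,1],
  [[0.005,0,0],0,1],
  [[0.005,0,0],0,1],
])

```text
clock: 6.18
eef_pos: [502.1, 63.5, 27.8]
tcp_rot: [-0.0, 0.999, -0.042, -0.002]
contact_force: [-3.7, 0.4, 5.5]
opening: -0.2
gripper_force: 2.8
```

```bash
python3 - <<'E'
from plant import env
from h import *
s=env.sense();print(s["clock"],inrail(s["eef_pos"]),s["contact_force"])
c=env.read_camera("scene");im=c["image"][150:300,180:420]
a=cv2.resize(im,None,fx=3,fy=3,interpolation=cv2.INTER_CUBIC)
cv2.imwrite("pics/s3.png",a[:,:,::-1])
E
```

```text
6.1833 [-40.63097035  -0.23203035  27.84466387] [-3.68707856  0.3881104   5.51196119]
```

View pics/s3.png

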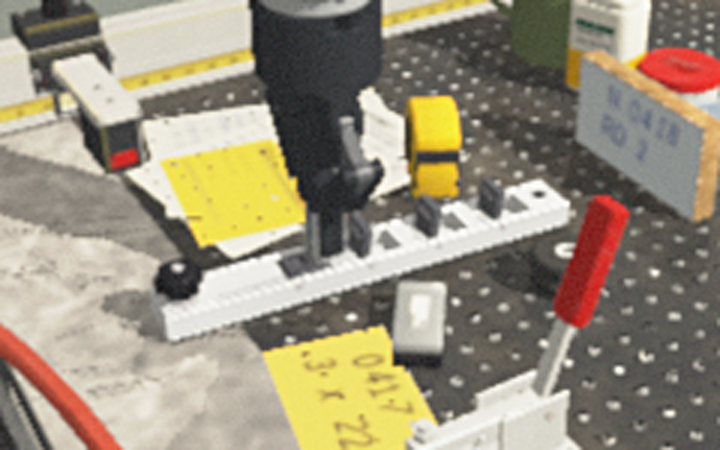

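Stop 1 lies flat at (300,265) behind the fingers, and stop 2 is upright just ahead of them at (360,235). The contact force is about 6 N, so I'll carry on.

>>> step_arm([
  [[0.005,0,0],0,1],
  [[0.005,0,0],0,1],
  [[0.005,0,0],0,1],
  [[0.005,0,0],0,1],
  [[0.005,0,0],0,1],
])

```text
clock: 6.65
eef_pos: [520.0, 62.0, 27.6]
tcp_rot: [-0.0, 0.999, -0.042, -0.003]
contact_force: [-5.2, 0.4, 7.1]
opening: -0.0
gripper_force: 3.8
```

>>> step_arm([
  [[0.005,0,0],0,1],
  [[0.005,0,0],0,1],
  [[0.005,0,0],0,1],
  [[0.005,0,0],0,1],
  [[0.005,0,0],0,1],
])

```text
clock: 7.07
eef_pos: [539.8, 60.4, 27.9]
tcp_rot: [-0.0, 0.999, -0.042, -0.001]
contact_force: [-4.1, 0.2, 5.0]
opening: 0.1
gripper_force: 2.6
```

>>> step_arm([
  [[0.005,0,0],0,1],
  [[0.005,0,0],0,1],
  [[0.005,0,0],0,1],
  [[0.005,0,0],0,1],
  [[0.005,0,0],0,1],
])

```text
clock: 7.48
eef_pos: [558.5, 58.8, 27.9]
tcp_rot: [-0.0, 0.999, -0.042, -0.001]
contact_force: [-4.1, 0.8, 6.0]
opening: 0.1
gripper_force: 2.7
```

>>> step_arm([
  [[0.005,0,0],0,1],
  [[0.005,0,0],0,1],
  [[0.005,0,0],0,1],
  [[0.005,0,0],0,1],
  [[0.005,0,0],0,1],
])

```text
clock: 7.9
eef_pos: [577.2, 57.2, 27.9]
tcp_rot: [-0.0, 0.999, -0.042, -0.001]
contact_force: [-2.8, 0.2, 4.9]
opening: -0.0
gripper_force: 2.5
```

>>> step_arm([
  [[0.005,0,0],0,1],
  [[0.005,0,0],0,1],
  [[0.005,0,0],0,1],
  [[0.005,0,0],0,1],
  [[0.005,0,0],0,1],
])

```text
clock: 8.32
eef_pos: [596.7, 55.6, 27.9]
tcp_rot: [-0.0, 0.999, -0.042, -0.0]
contact_force: [-2.9, -0.2, 4.6]
opening: 0.0
gripper_force: 2.6
```

>>> step_arm([
  [[0.005,0,0],0,1],
  [[0.005,0,0],0,1],
  [[0.005,0,0],0,1],
  [[0.005,0,0],0,1],
  [[0.005,0,0],0,1],
])

```text
clock: 8.73
eef_pos: [614.3, 54.1, 27.7]
tcp_rot: [-0.0, 0.999, -0.042, -0.002]
contact_force: [-6.1, 0.3, 6.9]
opening: -0.2
gripper_force: 3.9
```

>>> step_arm([
  [[0.005,0,0],0,1],
  [[0.005,0,0],0,1],
  [[0.005,0,0],0,1],
  [[0.005,0,0],0,1],
  [[0.005,0,0],0,1],
])

```text
clock: 9.15
eef_pos: [634.3, 52.4, 27.9]
tcp_rot: [0.0, 0.999, -0.042, -0.0]
contact_force: [-3.0, 0.2, 5.5]
opening: -0.2
gripper_force: 2.5
```

>>> step_arm([
  [[0.003,0,0],0,1],
  [[0,0,0],0,1],
  [[0,0,-0.01],0,1],
  [[0,0,-0.03],0,1],
  [[0,0,-0.05],0,1],
])

```text
clock: 9.57
eef_pos: [632.3, 52.1, 90.7]
tcp_rot: [0.0, 0.999, -0.042, -0.005]
contact_force: [0.5, 0.4, -1.1]
opening: -0.1
gripper_force: 0.0
```

>>> step_arm([
  [[0,0,-0.05],0,1],
  [[-0.04,0,-0.02],0,1],
  [[-0.05,0,0],0,1],
  [[-0.05,0,0],0,1],
  [[0,0,0],0,1],
])

```text
clock: 9.98
eef_pos: [521.6, 61.9, 143.9]
tcp_rot: [0.0, 0.999, -0.042, -0.006]
contact_force: [0.3, -0.4, -1.7]
opening: 0.0
gripper_force: 0.0
```

```bash
python3 - <<'E'
from plant import env
from h import *
s=env.sense();print(s["clock"],inrail(s["eef_pos"]),s["contact_force"])
c=env.read_camera("scene");im=c["image"][150:300,180:420]
a=cv2.resize(im,None,fx=3,fy=3,interpolation=cv2.INTER_CUBIC)
cv2.imwrite("pics/s4.png",a[:,:,::-1])
E
```

```text
9.9833 [-21.09633133  -0.28575562 143.93338526] [ 0.26670378 -0.38767459 -1.65226946]
```

View pics/s4.png

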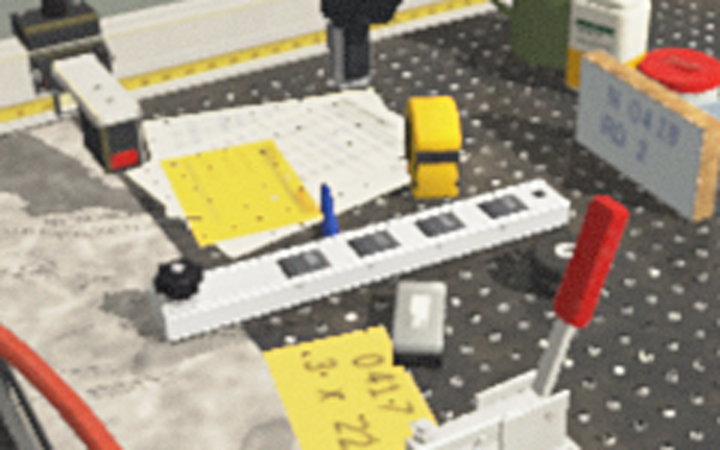

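All four stops lie flat, at about (303,263), (373,243), (438,224) and (503,206). The crayon, box, wheel and tape measure haven't moved, and the arm is clear of everything.

```bash
python3 -c "
from plant import env
print(env.hand_in())"
```

```text
the job is handed in; nothing more can be done
None
```

The job is handed in with no verdict returned: the last picture shows all four stops flat, folded in order from the knob end, force readings stayed under about 10 N, and the loose things look unmoved.

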